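# Loosen the fan's blade cap, whichever way its thread runs

## Task

Loosen the blade cap of the fan that lies on the square sheet of cardboard by turning it at least 60 degrees from tight, and let go of it. Its thread may be left-hand or ordinary and nothing shows which, so try it both ways and feel which way it gives. Leave the cap of the other fan, on the round rubber mat, tight.

Things in the scene. Friction and masses are not known exactly. Their poses are not given: they have to be found in the camera images.
- cap_a_grip (a point): Centre of the finger bar on fan A's black screw cap, on the cap's axis, 112 mm above the bench: grip here, closing along y. x runs along the bar, z up (axis of turning). Bar 46 mm long, 14 thick, 90 to 124 mm above the bench, on a disc 48 mm wide (82 to 90 mm up). Blades and wire guard, 206 mm across, lie below 80 mm. The fan lies face up, bolted down; its blade does not turn.
- cap_a (a joint): Angle of fan A's cap, rad, positive anticlockwise from above; within 0.05 of 0 (tight) at the start. Tightening, it stops dead 0.03 to 0.13 rad from its start; loosening, it turns with an even drag of about 0.1 N m to a stop 1.9 rad from zero and stays where it is left. One of the two fans has a left-hand thread, the other an ordinary one; nothing shows which.
- cap_b_grip (a point): Centre of the finger bar on fan B's black screw cap, on the cap's axis, 112 mm above the bench: grip here, closing along y. x runs along the bar, z up (axis of turning). Bar 46 mm long, 14 thick, 90 to 124 mm above the bench, on a disc 48 mm wide (82 to 90 mm up). Fan B is just like fan A: bolted down, face up, blades and guard below 80 mm.
- cap_b (a joint): Angle of fan B's cap, rad, positive anticlockwise from above; within 0.05 of 0 (tight) at the start. Tightening, it stops dead 0.03 to 0.13 rad from its start; loosening, it turns with an even drag of about 0.1 N m to a stop 1.9 rad from zero and stays where it is left. One of the two fans has a left-hand thread, the other an ordinary one; nothing shows which.
- card: Flat square of brown cardboard, 260 x 260 x 3 mm, fixed on the bench; origin at the centre of its underside. One of the fans lies on it, axis within 30 mm of its centre; the other lies on a round black rubber mat (250 mm across, 4 mm thick), 0.3 m or more away.
Things that resemble listed ones, but are neither listed nor needed, are in the scene too. What is shaped like the part that bears cap_a_grip but blue or turquoise is not meant.

How it is judged (in metres and radians):
At the end, for the whole second after the job is handed in: The cap of the fan on the cardboard stands at least 0.87 rad (50 degrees) from zero, the other fan's cap within 0.25 rad of zero, and both caps are at rest (below 0.1 rad/s) (((horizontal distance between cap_a_grip and card below 0.12 m and (value of joint cap_a above 0.87 rad or value of joint cap_a below -0.87 rad) and not (value of joint cap_b above 0.25 rad or value of joint cap_b below -0.25 rad) and velocity of joint cap_a between -0.1 and 0.1 rad/s and velocity of joint cap_b between -0.1 and 0.1 rad/s) or (horizontal distance between cap_b_grip and card below 0.12 m and (value of joint cap_b above 0.87 rad or value of joint cap_b below -0.87 rad) and not (value of joint cap_a above 0.25 rad or value of joint cap_a below -0.25 rad) and velocity of joint cap_a between -0.1 and 0.1 rad/s and velocity of joint cap_b between -0.1 and 0.1 rad/s))); the robot touches nothing.
It fails at once if the cap of the fan on the rubber mat was turned by more than 0.25 rad ((horizontal distance between cap_a_grip and card above 0.12 m and (value of joint cap_a above 0.25 rad or value of joint cap_a below -0.25 rad)) or (horizontal distance between cap_b_grip and card above 0.12 m and (value of joint cap_b above 0.25 rad or value of joint cap_b below -0.25 rad))).
It also fails if it takes over 32 s, if anything falls off the work surface, if the arm or the gripper's body presses on something with over 40 N, if the wrist force passes 120 N, or if a joint passes its speed limit or range.

## Robot

A 6-joint arm with a two-finger parallel gripper is mounted at the origin on the work surface. World frame = base frame: x ahead of the robot, y to its left, z up, the work surface at z = 0. Lengths are in m, angles in degrees, forces in N, time in s.
With the tool pointing down it reaches from about 0.4 to 0.825 m from the base axis. Payload 7 kg.
Tool frame: the origin (TCP) lies on the centre line of the jaws, within the pads' length; the fingertips stand 17 mm ahead of it and the grasp point (between the pads) lies 2 mm behind it; z points along the fingers, y is the direction in which the jaws open and shut (so a half turn about z gives the same grasp; the last joint's range is limited). The gripper opens to 85 mm and grips with 20 to 120 N. Pads are 22 mm wide; open, the fingers measure 114 mm over their backs; the gripper's body (76 mm by 85 mm) begins 54 mm behind the grasp point. The pads swing forward as they close: fully open they stand 13 mm farther back than shut.
Start: joints at [80.105, 20.546, 0.682, 0, -70.136, -16.507], TCP at [0.3, 0.605, 0.248] pointing down, gripper open.
Joint ranges: [-176.03, 176.03], [-82.01, 121.73], [-58.28, 71.71], [-173.87, 95.51], [-174.79, -0.11], [-173.66, 173.66]. Speed limits (degrees/s): [136.94, 136.94, 172.46, 180, 180, 180].

## Interface

Orientations are given as [roll, pitch, yaw] about the fixed x, y, z axes, in that order (R = Rz(yaw) Ry(pitch) Rx(roll)).
In Python, from workcell import manip gives the robot as it stands.
- The arm moves only by the shell command python3 -m jog 'ROWS' [FORCE]. ROWS is JSON, a list of rows, each an object with "linear": the shift along the tool's x, y, z in mm, a list of three; "yaw": the turn about the tool's z in degrees; "jaw": the finger opening in mm, from 0 to 85.4. In form: [{"linear": [x, y, z], "yaw": yaw, "jaw": jaw}, ...]. A call has 1 to 5 rows; each row is the pose to reach, as a shift and turn from the pose commanded when the call began, along the tool's axes at that moment; what a row does not reach only later rows make up. A row lasts 1/10 s, in which the tool goes at most 50 mm and 8.59 degrees, less where a joint would pass 70% of its speed; a pose out of reach is approached as far as the arm can. A call with a gripper value outside its range is refused whole. The fingers move at their own pace and stop on an object; FORCE is the grip in N (left out, the last holds). Time passes only in rows, so rows that repeat a pose let the fingers close. It gives the time, the measured TCP pose, the force and the opening at its end, in the units of the state.
- manip.observe(): the state, without advancing time (a new reading comes with each control period).
- manip.get_image(name): name is "side" or "top" or "wrist"; returns a dict with "color" (480x640x3 uint8, red, green, blue), "fx", "fy", "cx", "cy" (pixels), "distortion" ([k1, k2, p1, p2, k3] as OpenCV has them; the pictures are not rectified), "T" (4x4, takes a point from camera to world coordinates). Camera axes: x right, y up, looking along -z (the intrinsics and any distortion apply to the point x, -y, -z); pixel columns grow to the right and rows downward; lengths in m; the calibration is good to about 2 mm. A picture is of the moment at which its call begins. There is no depth.
- manip.close_job(): hands the job in, once; it reports no verdict.
Trained networks look in a picture, given as the dict that the camera call returned (one of the last four; its "shot" number tells which), for a name from the list of things; names that differ only in an ending like _2 or _b are one class to them, and where a whole thing is asked for, a point or a joint stands for the part that bears it (a point fixed in the world has none). Each returns a list of dicts, best first, with "score" (0 to 1); they miss things now and then, are a little off and sometimes report something else, mostly with a low value. They report only what shows in the picture. A call takes as long as a camera call. They do not tell look-alikes from the thing itself.
- manip.regions_of(picture, name): "pixels" (480x640 bool, what is visible of it).
- manip.mark_of(picture, name): "xyz" ([x, y, z] in m, in the coordinates of the camera as it stood for that picture, good to about 4 mm: a listed point, or the origin of a listed thing).
The state is a dict: "t": time; "qpos": joint angles; "qvel": joint speeds; "joint_torque": joint torques, N m; "eef_pos": TCP position; "eef_rot": TCP orientation; "ft_force": force on the tool from outside, world axes, zero at the start; "torque": the same for the moment, N m; "grip_width": opening from 0.0 (shut) to 1.0 (fully open).
Only numpy, scipy, OpenCV 4.12 (cv2) and the standard library are available. Lean on these libraries where they do the work, as an engineer would, in place of code of your own. Each camera call takes 0.05 s, during which the arm holds its last target. There are 200 camera calls.

## Working session

There is one attempt and no reset: what is moved stays moved. The work goes in short steps, Python scripts to look and compute and a shell command to move; the robot and the scene stay as the last step left them, time stands still between calls to the robot, and variables do not carry over. Pictures are saved under pics/ and viewed, about 8 in all and at most 12, crops included, and the job is handed in when it is done.

```bash
mkdir -p pics
cat > h.py <<'E'
import numpy as np, cv2
from workcell import manip
def shot(n,f):
    p=manip.get_image(n); cv2.imwrite('pics/'+f,cv2.cvtColor(p['color'],cv2.COLOR_RGB2BGR)); return p
def proj(p,X):
    Tc=np.linalg.inv(p['T']); c=Tc[:3,:3]@np.array(X)+Tc[:3,3]; c=c*[1,-1,-1]
    K=np.array([[p['fx'],0,p['cx']],[0,p['fy'],p['cy']],[0,0,1.]])
    return cv2.projectPoints(c.reshape(1,3),np.zeros(3),np.zeros(3),K,np.array(p['distortion'],float))[0].ravel()
def ray(p,uv,z):
    K=np.array([[p['fx'],0,p['cx']],[0,p['fy'],p['cy']],[0,0,1.]])
    a=cv2.undistortPoints(np.array([[uv]],float),K,np.array(p['distortion'],float)).ravel()
    d=p['T'][:3,:3]@np.array([a[0],-a[1],-1]); o=p['T'][:3,3]
    return o+d*(z-o[2])/d[2]
def marks(p,n):
    for m in manip.mark_of(p,n):
        X=p['T'][:3,:3]@np.array(m['xyz'])+p['T'][:3,3]
        print(n,round(m['score'],2),X.round(3),proj(p,X).round())
E
python3 - <<'E'
from h import *
print(manip.observe())
for v in ['top','side']:
    p=shot(v,v+'0.png'); print(v)
    for n in ['cap_a_grip','card']: marks(p,n)
    for r in manip.regions_of(p,'cap_a_grip'):
        y,x=np.nonzero(r['pixels']); print('reg',r['score'],x.mean(),y.mean(),len(x),p['color'][y,x].mean(0).round())
E
```

```text
{'t': 0.0, 'qpos': array([ 8.01057128e+01,  2.05930062e+01,  6.33403182e-01, -2.00719542e-02,
       -7.01341251e+01, -1.65053506e+01]), 'qvel': array([ 0.07232312,  0.01371781, -0.11219841, -0.00543472, -0.00032358,
       -0.04684514]), 'joint_torque': array([ 7.19407672e-04, -5.83331180e+01,  2.93421149e+01,  6.93659127e+00,
       -5.99286912e-03,  1.51268250e-05]), 'eef_pos': array([0.29996263, 0.6041902 , 0.24734324]), 'eef_rot': array([ 1.79904773e+02, -8.54002755e-03, -2.64064670e+01]), 'ft_force': array([0.02145485, 0.07507523, 0.18046103]), 'torque': array([-0.01404797,  0.08639993,  0.03399093]), 'grip_width': 0.9991484337720393}
top
cap_a_grip 0.73 [ 0.552 -0.194  0.114] [370. 176.]
cap_a_grip 0.72 [0.272 0.247 0.111] [185. 290.]
cap_a_grip 0.71 [ 0.478 -0.529  0.108] [508. 206.]
card 0.57 [ 0.558 -0.184  0.   ] [363. 187.]
reg 0.71 404.0190476190476 301.46984126984125 315 [36. 41. 41.]
reg 0.69 369.9611307420495 179.25795053003534 283 [38. 37. 37.]
reg 0.58 505.9511494252874 207.38505747126436 348 [26. 38. 38.]
reg 0.52 188.18085106382978 290.1276595744681 282 [28. 28. 31.]
side
cap_a_grip 0.97 [ 0.248 -0.276  0.109] [270. 278.]
cap_a_grip 0.97 [ 0.478 -0.527  0.113] [451. 344.]
cap_a_grip 0.9 [ 0.555 -0.198  0.109] [410. 227.]
cap_a_grip 0.75 [0.271 0.247 0.108] [238. 156.]
reg 0.89 408.1666666666667 231.74329501915707 522 [21. 20. 21.]
reg 0.75 270.3554502369668 283.2654028436019 633 [19. 21. 22.]
reg 0.58 240.01234567901236 159.6327160493827 324 [19. 19. 20.]
reg 0.56 451.54782608695655 352.82173913043476 920 [21. 23. 23.]
```

```bash
sleep 1; python3 -c "
import cv2,numpy as np
a=cv2.imread('pics/top0.png');print(a.shape)"
```

```text
(480, 640, 3)
```

View pics/top0.png

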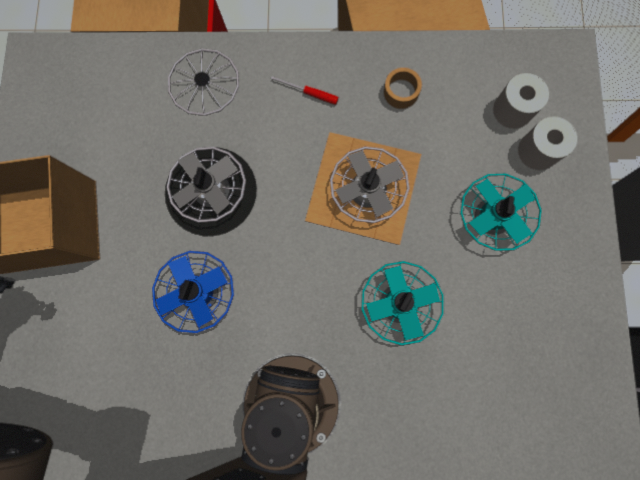

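The candidates in the top view are:
- Grey fan on the card, cap at (370,178). This one matches the description.
- Grey fan on the black mat at (203,180). It must stay tight.
- Look-alikes: blue at (188,290), turquoise at (404,301) and (505,207), and a bare guard at (202,80).

I'll check the choice in a close crop and look at the side view for obstacles.

Run:
```python
import cv2,numpy as np
a=cv2.imread('pics/top0.png')[125:250,300:430]; s=cv2.imread('pics/side0.png')
a=cv2.resize(a,(390,375),interpolation=cv2.INTER_CUBIC); s=s[:, :]
s=cv2.resize(s,(400,300)); o=np.zeros((375,800,3),np.uint8); o[:,:390]=a; o[:300,400:]=s
cv2.imwrite('pics/c1.png',o)
```

```text
(no output)
```

View pics/c1.png

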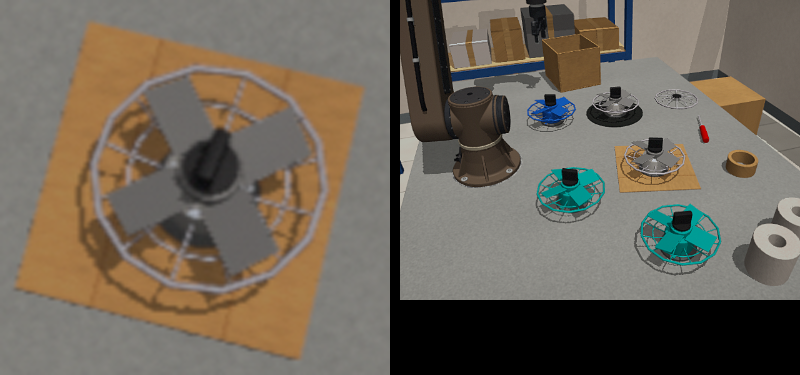

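The crop confirms it: the grey fan with the black cap is on the brown square. The box is beside the start pose, so I'll go straight along -y first and then across.

```bash
python3 -m jog '[{"linear":[22,44,-10],"yaw":0,"jaw":85},{"linear":[44,88,-20],"yaw":0,"jaw":85},{"linear":[66,132,-30],"yaw":0,"jaw":85},{"linear":[88,176,-30],"yaw":0,"jaw":85},{"linear":[110,220,-30],"yaw":0,"jaw":85}]'
```

```text
t: 0.9
eef_pos: [0.3007, 0.3567, 0.2787]
eef_rot: [-179.9, 0.0, -26.4]
ft_force: [0.3, -0.2, 0.2]
grip_width: 0.999
```

```bash
python3 -m jog '[{"linear":[38,31,0],"yaw":0,"jaw":85},{"linear":[76,62,0],"yaw":0,"jaw":85},{"linear":[114,93,0],"yaw":0,"jaw":85},{"linear":[152,124,0],"yaw":0,"jaw":85},{"linear":[190,155,0],"yaw":0,"jaw":85}]'
python3 -m jog '[{"linear":[38,31,0],"yaw":0,"jaw":85},{"linear":[76,62,0],"yaw":0,"jaw":85},{"linear":[114,93,0],"yaw":0,"jaw":85},{"linear":[152,124,0],"yaw":0,"jaw":85},{"linear":[190,155,0],"yaw":0,"jaw":85}]'
python3 -m jog '[{"linear":[38,31,0],"yaw":0,"jaw":85},{"linear":[76,62,0],"yaw":0,"jaw":85},{"linear":[90,74,0],"yaw":0,"jaw":85},{"linear":[90,74,0],"yaw":0,"jaw":85}]'
python3 - <<'E'
from h import *
p=shot('wrist','w0.png'); print(p['T'].round(3)); print(manip.observe()['eef_pos'])
marks(p,'cap_a_grip'); marks(p,'card')
for r in manip.regions_of(p,'cap_a_grip'):
    y,x=np.nonzero(r['pixels']); print('reg',r['score'],x.mean(),y.mean(),len(x))
p=manip.get_image('side'); marks(p,'cap_a_grip')
E
```

```text
t: 1.4
eef_pos: [0.4024, 0.1334, 0.279]
eef_rot: [-179.9, -0.0, -26.4]
ft_force: [1.6, 1.2, 0.7]
grip_width: 0.999
t: 1.9
eef_pos: [0.5039, -0.0902, 0.2787]
eef_rot: [-180.0, -0.1, -26.4]
ft_force: [1.8, 1.6, -0.7]
grip_width: 0.995
t: 2.3
eef_pos: [0.5515, -0.1968, 0.2773]
eef_rot: [179.9, 0.1, -26.6]
ft_force: [-0.3, 0.5, -0.4]
grip_width: 0.992
[[-0.448  0.848  0.283  0.625]
 [-0.894 -0.425 -0.14  -0.232]
 [ 0.001 -0.316  0.949  0.402]
 [ 0.     0.     0.     1.   ]]
[ 0.55098871 -0.19548777  0.27754311]
cap_a_grip 0.92 [ 0.555 -0.198  0.107] [311. 220.]
cap_a_grip 0.73 [ 0.247 -0.276  0.112] [510. 444.]
reg 0.63 310.41942064463484 220.69889840881274 2451
reg 0.48 505.0627802690583 460.6457399103139 223
cap_a_grip 0.93 [ 0.478 -0.527  0.114] [451. 343.]
cap_a_grip 0.82 [ 0.552 -0.197  0.109] [409. 227.]
cap_a_grip 0.8 [ 0.248 -0.276  0.107] [270. 279.]
cap_a_grip 0.64 [0.274 0.247 0.109] [239. 156.]
```

View pics/w0.png

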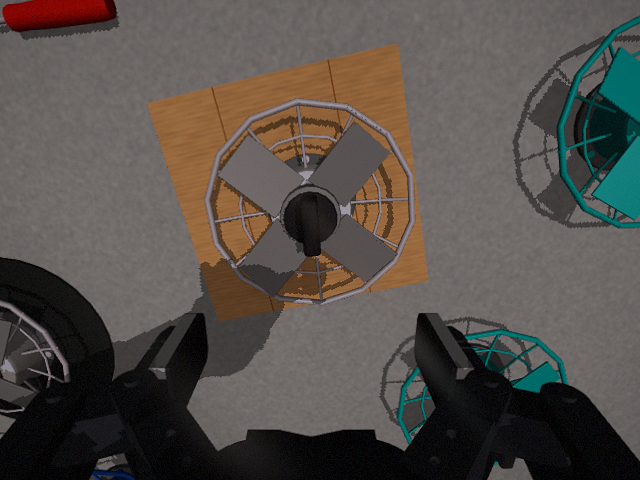

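The wrist view shows the card's fan with its cap at about (311,222), the bar roughly along the image vertical. I'll rectify that patch to the bar-top plane to read the bar's angle and centre.

Run:
```python
from h import *
p=manip.get_image('wrist')
# ortho at z=0.124: 4px/mm, x up, y left, centre (.5535,-.197); 100mm
C=np.array([.5535,-.197]);N=400
def rect(z):
    src=[];dst=[]
    for i,j in [(0,0),(N,0),(N,N),(0,N)]:
        X=[C[0]+(N/2-j)/4000,C[1]+(N/2-i)/4000,z]; src.append(proj(p,X)); dst.append((i,j))
    H=cv2.getPerspectiveTransform(np.float32(src),np.float32(dst))
    return cv2.warpPerspective(p['color'],H,(N,N),flags=cv2.INTER_CUBIC)
a=np.hstack([rect(.124),rect(.09)])
a=np.clip(255*(a/255.)**0.45,0,255).astype(np.uint8)
cv2.imwrite('pics/r.png',a[:,:,::-1])
```

```text
(no output)
```

View pics/r.png

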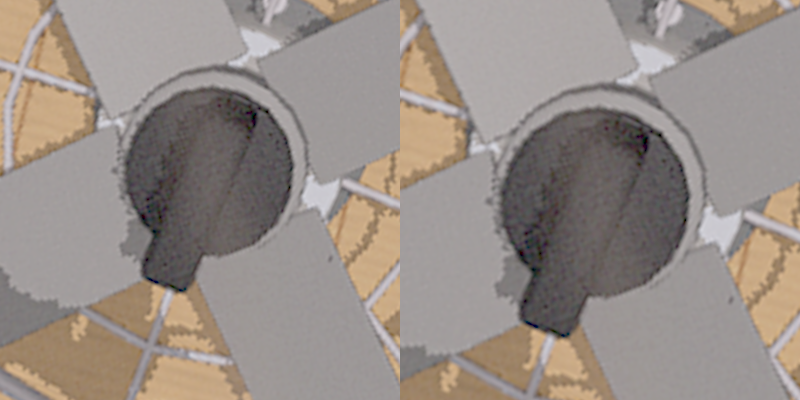

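Disc centre is about (0.553, -0.197) and the bar's yaw is about -20.7°. The tool is at -26.5°, so it needs -6° about its own z. Next is the descent to TCP z of about 0.115, which puts the tips at 0.098, above the disc.

```bash
python3 -m jog '[{"linear":[2,0,40],"yaw":-6,"jaw":85},{"linear":[2,0,80],"yaw":-6,"jaw":85},{"linear":[2,0,120],"yaw":-6,"jaw":60},{"linear":[2,0,150],"yaw":-6,"jaw":50},{"linear":[2,0,162],"yaw":-6,"jaw":45}]' 40
python3 -m jog '[{"linear":[0,0,0],"yaw":0,"jaw":0},{"linear":[0,0,0],"yaw":0,"jaw":0},{"linear":[0,0,0],"yaw":0,"jaw":0},{"linear":[0,0,0],"yaw":0,"jaw":0},{"linear":[0,0,0],"yaw":0,"jaw":0}]' 40
python3 -c "
from h import *
o=manip.observe();print(o['torque'],o['qpos'].round(1),o['grip_width']*85.4,o['t'])"
```

```text
t: 3.15
eef_pos: [0.5512, -0.1943, 0.1137]
eef_rot: [179.9, 0.2, -20.4]
ft_force: [0.9, -0.4, -0.1]
grip_width: 0.532
t: 3.65
eef_pos: [0.5533, -0.1966, 0.118]
eef_rot: [179.9, -0.1, -20.4]
ft_force: [0.2, -9.5, -5.5]
grip_width: 0.152
[-3.13892463 -0.01219623  0.0446748 ] [ -0.4  18.9 -20.4   0.1 -50.6  70. ] 12.968178829388417 3.65
```

Gripped at 13 mm. Now I'll feel each way, starting with a small positive turn about the tool's z (clockwise from above).

```bash
F='python3 -c "
from h import *
o=manip.observe();print(o[\"torque\"].round(2),o[\"qpos\"][5].round(1),o[\"joint_torque\"].round(2)[5])"'
python3 -m jog '[{"linear":[0,0,0],"yaw":3,"jaw":0},{"linear":[0,0,0],"yaw":3,"jaw":0}]'; eval $F
python3 -m jog '[{"linear":[0,0,0],"yaw":3,"jaw":0},{"linear":[0,0,0],"yaw":3,"jaw":0}]'; eval $F
python3 -m jog '[{"linear":[0,0,0],"yaw":3,"jaw":0},{"linear":[0,0,0],"yaw":3,"jaw":0}]'; eval $F
python3 -m jog '[{"linear":[0,0,0],"yaw":2,"jaw":0},{"linear":[0,0,0],"yaw":2,"jaw":0}]'; eval $F
```

```text
t: 3.85
eef_pos: [0.5533, -0.1967, 0.1181]
eef_rot: [179.9, -0.1, -23.5]
ft_force: [-0.5, -9.4, -6.0]
grip_width: 0.151
t: 4.05
eef_pos: [0.5532, -0.1968, 0.1181]
eef_rot: [179.9, -0.1, -26.5]
ft_force: [-0.2, -10.4, -6.9]
grip_width: 0.155
t: 4.25
eef_pos: [0.5532, -0.1969, 0.118]
eef_rot: [179.9, -0.1, -29.5]
ft_force: [0.3, -11.8, -5.4]
grip_width: 0.152
t: 4.45
eef_pos: [0.5532, -0.197, 0.118]
eef_rot: [179.9, -0.1, -31.5]
ft_force: [-0.7, -11.2, -5.5]
grip_width: 0.152  File "<string>", line 1
    from h import h.py pics o=manip.observe();print(o["torque"].round(2),o["qpos"][5].round(1),o["joint_torque"].round(2)[5])
IndentationError: unexpected indent
  File "<string>", line 1
    from h import h.py pics o=manip.observe();print(o["torque"].round(2),o["qpos"][5].round(1),o["joint_torque"].round(2)[5])
IndentationError: unexpected indent
  File "<string>", line 1
    from h import h.py pics o=manip.observe();print(o["torque"].round(2),o["qpos"][5].round(1),o["joint_torque"].round(2)[5])
IndentationError: unexpected indent
  File "<string>", line 1
    from h import h.py pics o=manip.observe();print(o["torque"].round(2),o["qpos"][5].round(1),o["joint_torque"].round(2)[5])
IndentationError: unexpected indent
```

```bash
cat > f.py <<'E'
from h import *
o=manip.observe();print(o['torque'].round(2),o['qpos'].round(1)[5],o['joint_torque'].round(2)[5],round(o['grip_width']*85.4,1))
E
python3 f.py
python3 -m jog '[{"linear":[0,0,0],"yaw":4,"jaw":0},{"linear":[0,0,0],"yaw":4,"jaw":0}]'; python3 f.py
python3 -m jog '[{"linear":[0,0,0],"yaw":-4,"jaw":0},{"linear":[0,0,0],"yaw":-4,"jaw":0}]'; python3 f.py
```

```text
[-3.87  0.04 -0.08] 58.9 -0.36 13.0
t: 4.65
eef_pos: [0.5531, -0.1971, 0.1181]
eef_rot: [179.9, -0.1, -35.5]
ft_force: [-0.8, -11.7, -5.2]
grip_width: 0.154
[-4.1   0.02 -0.06] 54.8 -0.71 13.1
t: 4.85
eef_pos: [0.5532, -0.197, 0.118]
eef_rot: [179.9, -0.1, -31.3]
ft_force: [0.2, -11.2, -6.3]
grip_width: 0.156
[-3.84 -0.01  0.18] 59.1 0.66 13.3
```

Past 15° clockwise the drag is only about 0.1 N m, and it reverses sign when I turn back. A stop would have come by 7.4°, so clockwise loosens it (left-hand thread). I'll carry on to about 77° in total.

```bash
python3 -m jog '[{"linear":[0,0,0],"yaw":8,"jaw":0},{"linear":[0,0,0],"yaw":16,"jaw":0},{"linear":[0,0,0],"yaw":24,"jaw":0},{"linear":[0,0,0],"yaw":32,"jaw":0},{"linear":[0,0,0],"yaw":36,"jaw":0}]'; python3 f.py
python3 -m jog '[{"linear":[0,0,0],"yaw":8,"jaw":0},{"linear":[0,0,0],"yaw":16,"jaw":0},{"linear":[0,0,0],"yaw":24,"jaw":0},{"linear":[0,0,0],"yaw":32,"jaw":0},{"linear":[0,0,0],"yaw":32,"jaw":0}]'; python3 f.py
python3 -c "
from h import *
shot('wrist','w1.png')"
```

```text
t: 5.35
eef_pos: [0.5524, -0.1979, 0.1181]
eef_rot: [179.9, -0.2, -67.7]
ft_force: [-2.8, -15.3, -5.1]
grip_width: 0.154
[-5.8   0.74  0.1 ] 22.7 0.13 13.2
t: 5.85
eef_pos: [0.5512, -0.1981, 0.1181]
eef_rot: [179.9, -0.2, -99.7]
ft_force: [-5.2, -15.8, -2.4]
grip_width: 0.156
[-5.86  2.   -0.1 ] -9.3 -1.7 13.3
```

View pics/w1.png

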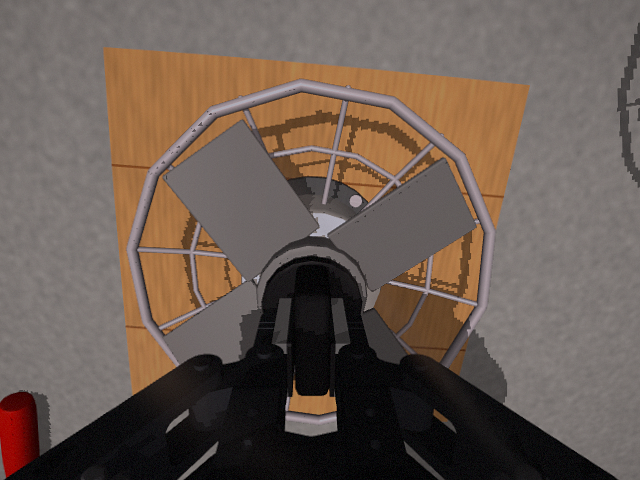

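The bar at (312,320) stayed aligned between the pads through about 79° of turn, so the cap did turn. Now release, lift and check.

```bash
python3 -m jog '[{"linear":[0,0,0],"yaw":0,"jaw":45},{"linear":[0,0,0],"yaw":0,"jaw":45},{"linear":[0,0,0],"yaw":0,"jaw":45},{"linear":[0,0,0],"yaw":0,"jaw":45},{"linear":[0,0,0],"yaw":0,"jaw":45}]'
python3 -m jog '[{"linear":[0,0,-30],"yaw":0,"jaw":45},{"linear":[0,0,-70],"yaw":0,"jaw":45},{"linear":[0,0,-110],"yaw":0,"jaw":45},{"linear":[0,0,-150],"yaw":0,"jaw":45},{"linear":[0,0,-150],"yaw":0,"jaw":45}]'
python3 -m jog '[{"linear":[0,0,0],"yaw":0,"jaw":45},{"linear":[0,0,0],"yaw":0,"jaw":45}]'; python3 f.py
python3 - <<'E'
from h import *
p=manip.get_image('wrist')
C=np.array([.553,-.197]);N=400
src=[];dst=[]
for i,j in [(0,0),(N,0),(N,N),(0,N)]:
    src.append(proj(p,[C[0]+(N/2-j)/4000,C[1]+(N/2-i)/4000,.124])); dst.append((i,j))
a=cv2.warpPerspective(p['color'],cv2.getPerspectiveTransform(np.float32(src),np.float32(dst)),(N,N))
t=cv2.resize(manip.get_image('top')['color'][125:325,150:420],(400,296))
o=np.zeros((400,800,3),np.uint8);o[:,:400]=a;o[:296,400:]=t
cv2.imwrite('pics/r2.png',(255*(o/255.)**.45).astype(np.uint8)[:,:,::-1])
E
```

```text
t: 6.4
eef_pos: [0.5533, -0.1949, 0.1167]
eef_rot: [-180.0, 0.0, -99.4]
ft_force: [1.1, -0.2, 0.0]
grip_width: 0.528
t: 6.9
eef_pos: [0.5556, -0.1958, 0.2729]
eef_rot: [-179.4, -0.0, -99.3]
ft_force: [0.5, -0.0, -0.2]
grip_width: 0.528
t: 7.1
eef_pos: [0.5524, -0.1949, 0.2654]
eef_rot: [179.9, 0.0, -99.4]
ft_force: [-0.4, 0.5, -0.8]
grip_width: 0.527
[-0.03 -0.03 -0.02] -9.0 0.0 45.0
```

View pics/r2.png

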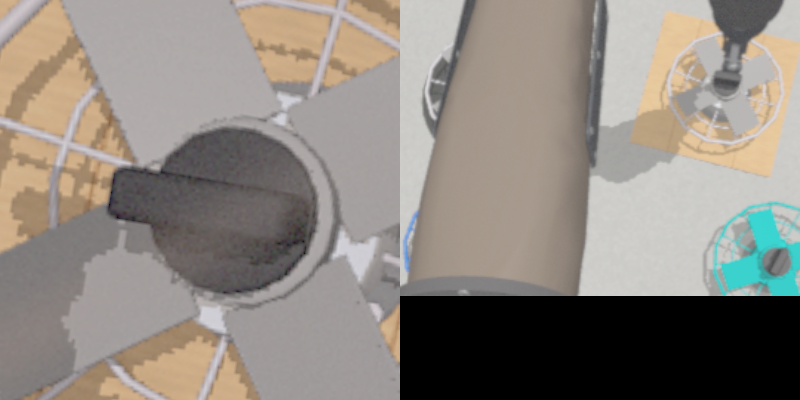

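The rectified view shows the bar from (115,190) to (305,220), at about -98° yaw. It was -21° at the start, and the blades have not moved. The gripper is clear with no force on it, so I'm handing in.

```bash
python3 -c "
from workcell import manip
print(manip.close_job())"
```

```text
the job is handed in; nothing more can be done
None
```

I loosened the cap of the fan on the cardboard by about 78° (1.36 rad) clockwise from above, let go of it, and handed the job in at about 7 s. It has a left-hand thread.

- **Which way it gives:** clockwise it turned past 15° against a drag of only about 0.1 N m, and a tight stop would have come by 7.4°. I turned it back only 4°, within the range it had already loosened, so I did not push anticlockwise to feel the stop.
- **Last checks:** the final wrist view showed the bar at about -98°, against -21° at the start, with the blades unmoved. The gripper was about 15 cm above the cap with near-zero force.
- **Other fan:** I did not touch the fan on the rubber mat. The arm hid its cap in the last top picture, so I have no final look at it.
- **Side load:** while gripped there was a sideways force of up to about 16 N from a small centring error. That is well below the 120 N limit and vanished on release.

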